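# Press the new bearing bush into the sample pump housing

## Task

The sample pump's bearing housing needs its new bush: from the mat take the shouldered bronze bush that fits the bore, press it in, foot first, until its shoulder sits flat on the housing's face all round, and let go. Press gently: the housing gives way on its soft rubber mounts as you push and must not be driven down onto the stop pins beneath it, nor leant on hard with the fingers. Leave everything else on the bench where it is.

Things in the scene. Friction and masses are not known exactly. Their poses are not given: they have to be found in the camera images.
- bush_center (a point): the bush to fit: bronze, round, 44 mm tall, 0.08 to 0.17 kg, standing on the mat collar up. Below: body 26 mm across, 24 mm long, its lowest 8 mm tapering to 23 mm at the foot; above: collar 38 mm across, 20 mm tall, flat top with a 12 mm hole. The point is on the axis half-way up, 22 mm above the foot (2 mm below the shoulder); z points up to the collar
- bush_shoulder (a point): the bush's shoulder: on its axis, at the flat ring underneath the collar, 24 mm above the foot and 20 mm below the flat top; it meets bore_mouth when the bush is home
- bore_mouth (a point): centre of the mouth of the bore in the flat top face of the grey pump bearing housing (100 x 100 mm block, 44 mm high, face 82 mm above the table; a 26 mm thick pipe stub sticks out 20 mm from its +y side). z points up out of the bore, x and y run along the block's sides. The bore is upright, 27.5 mm across, 32 mm deep, blind
- bore_tabs (a point): on the bore's axis, 11 mm below its mouth, amid four sprung steel tabs (5 to 15 mm below the face) that grip the bush: it drops in freely for about 7 mm, then resists more and more, up to a steady 8 to 15 N from about 14 mm in until the shoulder meets the face at 24 mm and the force climbs. They hold the bush where it is left
- housing (a joint): how far the housing has sunk on its soft mounts, m: 0 at rest, grows downwards (no other motion). It gives from about 2 N of downward push, then sinks 1 mm per further 2 N, and springs back when let go; so the face drops several mm while the bush is pressed. At 16 mm (about 34 N) it lands on the stop pins beneath it
- big_bush_center (a point): a larger bronze bush of the same form, 44 mm tall, body 36 mm and collar 50 mm across: too big for the bore; bystander; the point is on its axis half-way up, 22 mm above the mat; stands on the same mat in a row with the bush and the plain sleeve, axes about 95 mm apart
- plain_sleeve_center (a point): a plain bronze sleeve without any shoulder, 26 mm across and 40 mm tall; bystander; the point is on its axis half-way up, 20 mm above the mat; stands on the same 3 mm thick mat in that row
- bottle_a_mid (a point): clear bottle with blue cap, 60 mm across, 160 mm tall; bystander; the point is half-way up
- bottle_b_mid (a point): white bottle, 50 mm across, 120 mm tall; bystander; the point is half-way up
- reagent_mid (a point): black reagent bottle, 64 mm across, 170 mm tall; bystander; the point is half-way up
- beaker_mid (a point): clear open beaker, 70 mm across, 90 mm tall; bystander; the point is on its axis half-way up
- wrench_mid (a point): steel wrench lying flat; bystander; the point is near its middle
- meter_mid (a point): white pocket meter lying flat, 150 x 35 x 22 mm; bystander; the point is at its centre
Mind the look-alikes: they are no part of the job. Leave any pink look-alike of the part that bears bush_center alone. Leave any purple look-alike of the part that bears bore_mouth alone.

How it is judged (in metres and radians):
At the end, for the whole second after the job is handed in: The bush stands upright (within 0.08 rad) in the bore, on its axis within 3 mm, its shoulder within 1.5 mm of the housing's face, and the housing is back up on its mounts (sunk less than 3 mm) (z of bush_center in the frame of bore_mouth below -0.0005 m and horizontal distance between bush_center and bore_mouth below 0.003 m and angle between bush_center's own z axis and vertical below 0.08 rad and value of joint housing below 0.003 m); the robot touches nothing.
It fails at once if the housing was driven down onto its stop pins (sunk more than 15 mm) (value of joint housing above 0.015 m).
It fails at once if the fingers leant on the housing with more than 25 N (contact force between the fingers and housing above 25 N).
It fails at once if something else on the bench was moved more than 30 mm (distance of any of big_bush_center, plain_sleeve_center, bottle_a_mid, bottle_b_mid, reagent_mid, beaker_mid, wrench_mid, meter_mid from where it was at the start of the episode above 0.03 m).
It also fails if it takes over 54 s, if anything falls off the work surface, if the arm or the gripper's body presses on something with over 40 N, if the wrist force passes 120 N, or if a joint passes its speed limit or range.

## Robot

A 6-joint arm with a two-finger parallel gripper is mounted at the origin on the work surface. World frame = base frame: x ahead of the robot, y to its left, z up, the work surface at z = 0. Lengths are in mm, angles in degrees, forces in N, time in s.
With the tool pointing down it reaches from about 300 to 850 mm from the base axis. Payload 4.2 kg.
Tool frame: the origin (TCP) lies on the centre line of the jaws, within the pads' length; the fingertips stand 14 mm ahead of it and the grasp point (between the pads) lies 5 mm behind it; z points along the fingers, y is the line along which they close (so a half turn about z gives the same grasp; the last joint's range is limited). The gripper opens to 91 mm and grips with 3 to 60 N. Pads are 32 mm wide; open, the fingers measure 118 mm over their backs; the gripper's body (76 mm by 178 mm) begins 60 mm behind the grasp point.
Start: joints at [-75.573, 18.312, 89.639, -0, 72.044, -1.146], TCP at [154.37, -553.906, 227.976] pointing down, gripper open.
Joint ranges: [-177.97, 177.97], [-48.28, 115.42], [12.27, 149.76], [-77.06, 257.06], [2.81, 150.46], [-146.56, 146.56]. Speed limits (degrees/s): [147.25, 147.25, 180, 180, 180, 180].

## Interface

Orientations are given as [roll, pitch, yaw] about the fixed x, y, z axes, in that order (R = Rz(yaw) Ry(pitch) Rx(roll)).
In Python, from workcell import env gives the robot as it stands.
- The arm moves only by the tool arm_command, never from a script. Its argument "motion" is a list of rows, each an object with "offset": the shift along the tool's x, y, z in m, a list of three; "spin": the turn about the tool's z in rad. In form: [{"offset": [tx, ty, tz], "spin": spin}, ...]. A call has 1 to 5 rows; each row shifts and turns the commanded pose from where the row before left it, along the tool's axes as they then stand; what a row does not reach is not made up. A row lasts 1/8 s, in which the tool goes at most 62.5 mm and 10.7 degrees, less where a joint would pass 70% of its speed; a pose out of reach is approached as far as the arm can. A call with a gripper value outside its range is refused whole. "jaw" is the finger opening in m, from 0 to 0.0912, set as the call begins (left out, the last holds). The fingers move at their own pace and stop on an object; "newtons" is the grip in N (left out, the last holds). Time passes only in rows, so rows that do not move let the fingers close. It gives the time, the measured TCP pose, the force, the opening and the grip force at its end, in the units of the state.
- env.state(): the state, without advancing time (a new reading comes with each control period).
- env.grab_frame(name): name is "scene" or "side" or "wrist"; returns (picture, depth): 384x512x3 uint8, blue, green, red; 384x512 float32, mm along the optical axis (not along the pixel's ray), 0 where there is no reading.
- env.camera_model(name): a dict with "fx", "fy", "cx", "cy" (pixels), "eye" and "rotation" of the camera in the world; the wrist camera has in their place "hand_eye" (4x4, takes a point from camera to tool coordinates, whose origin is the TCP and whose axes are the flange's). Camera axes: x right, y down, z forward; pixel columns grow to the right and rows downward; lengths in mm; the calibration is good to about 2 mm. The wrist camera is an equidistant fisheye: a pixel r from the principal point sees the ray r / f radians off the axis. A picture is of the moment at which its call begins: read the wrist's pose just before it. camera_model takes no time and is no camera call.
- env.job_done(): hands the job in; it is judged then, once.
Trained networks look in the newest picture that a camera, given by its name, has taken for a name from the list of things; names that differ only in an ending like _2 or _b are one class to them, and where a whole thing is asked for, a point or a joint stands for the part that bears it (a point fixed in the world has none). Each returns a list of dicts, best first, with "score" (0 to 1); they miss things now and then, are a little off and sometimes report something else, mostly with a low value. They report only what shows in the picture. A call takes as long as a camera call. They do not tell look-alikes from the thing itself.
- env.boxes_of(camera, target): "bbox" ([left, top, right, bottom] in pixels, round what is visible of it).
- env.pinpoint(camera, target): "location" ([column, row] in pixels: a listed point, or the origin of a listed thing).
The state is a dict: "time_s": time; "qpos": joint angles; "qvel": joint speeds; "effort": joint torques, N m; "ee_pos": TCP position; "ee_rot": TCP orientation; "force": force on the tool from outside, world axes, zero at the start; "torque": the same for the moment, N m; "gripper_width": finger opening in mm; "gripper_force": force on a finger pad.
Only numpy, scipy, OpenCV 4.12 (cv2) and the standard library are available. Lean on these libraries where they do the work, as an engineer would, in place of code of your own. Each camera call takes 0.05 s, during which the arm holds its last target. There are 200 camera calls.

## Working session

There is one attempt and no reset: what is moved stays moved. The work goes in short steps, Python scripts to look and compute and a tool call to move; the robot and the scene stay as the last step left them, time stands still between calls to the robot, and variables do not carry over. Pictures are saved under pics/ and viewed, at most 10 in all, crops included, and the job is handed in when it is done.

Besides the shell and the picture viewer there is one more tool, called after "Request:" as name([rows], argument=value, ...), one row to a line, values as JSON. arm_command: Moves the arm, as the interface text tells. Its arguments: {"type":"object","properties":{"motion":{"type":"array"},"jaw":{"type":"number"},"newtons":{"type":"number"}},"required":["motion"]}

```bash
mkdir -p pics
cat > h.py <<'E'
import numpy as np, cv2
from workcell import env
from scipy.spatial.transform import Rotation as R
def world(cam,px,depth,m=None,st=None,d=None):
    m=m or env.camera_model(cam); u,v=px
    if d is None:
        ui,vi=int(round(u)),int(round(v)); p=depth[max(0,vi-2):vi+3,max(0,ui-2):ui+3]; p=p[p>0]
        d=np.median(p) if p.size else np.nan
    a=(u-m['cx'])/m['fx']; b=(v-m['cy'])/m['fy']
    if cam=='wrist':
        r=np.hypot(a,b); s=np.tan(r)/r if r>1e-9 else 1
        pc=np.array([a*s*d,b*s*d,d,1]); pt=(np.array(m['hand_eye'])@pc)[:3]
        return R.from_euler('xyz',st['ee_rot'],degrees=True).apply(pt)+np.array(st['ee_pos'])
    return np.array(m['rotation'])@np.array([a*d,b*d,d])+np.array(m['eye'])
E
python3 - <<'E'
from h import *
np.set_printoptions(precision=1,suppress=True)
print(env.state())
ims=[]
for c in ['scene','side']:
    im,dp=env.grab_frame(c); ims.append(im)
    for t in ['bush_center','bore_mouth','big_bush_center','plain_sleeve_center']:
        for r in env.pinpoint(c,t)[:4]:
            print(c,t,np.round(r['location'],1),round(r['score'],2),world(c,r['location'],dp))
for c,i in zip(['scene','side'],ims): cv2.imwrite(f'pics/{c}.png',i)
print(env.camera_model('wrist'))
E
```

```text
{'time_s': 0.0, 'qpos': array([-75.6,  18.4,  89.7,   0. ,  72. ,  -1.1]), 'qvel': array([ 0.1, -0.1,  0.1, -0. ,  0. ,  0. ]), 'effort': array([  0. , -41.2, -23.2,   0.1,   0. ,  -0. ]), 'ee_pos': array([ 154.3, -553.4,  227.1]), 'ee_rot': array([-179.9,   -0. ,   15.6]), 'force': array([-0.4,  0.8,  0.3]), 'torque': array([ 0. ,  0. , -0.1]), 'gripper_force': 0.0, 'gripper_width': 91.07315183035023}
scene bush_center [295.5 141. ] 0.55 [62446.  60796.4 62417.6]
scene bush_center [307.9 161.6] 0.52 [53830.5 52180.9 53802.1]
scene bore_mouth [197.8 232.4] 0.9 [96491.3 94841.6 96462.9]
scene bore_mouth [184.4 175.7] 0.71 [111825.6 110176.  111797.2]
scene big_bush_center [263.8 186. ] 0.64 [72963.4 71313.8 72935.1]
scene plain_sleeve_center [289.5 179.5] 0.44 [62463.8 60814.2 62435.4]
side bush_center [209.9 321.7] 0.72 [-99441.4 -98816.  -98712.6]
side bush_center [186.3 280.4] 0.52 [-101793.1 -101167.8 -101064.3]
side bush_center [210.7 167.5] 0.24 [-145411.3 -144785.9 -144682.5]
side bore_mouth [309.  164.9] 0.97 [-184507.7 -183882.4 -183778.9]
side bore_mouth [358.6 211.1] 0.69 [-176493.9 -175868.5 -175765.1]
side big_bush_center [247.  240.2] 0.92 [-134076.4 -133451.  -133347.6]
side big_bush_center [390.7 181.4] 0.61 [-221944.  -221318.6 -221215.2]
side big_bush_center [110.3 261.1] 0.59 [-80621.  -79995.6 -79892.2]
side plain_sleeve_center [210.  256.1] 0.71 [-118289.1 -117663.7 -117560.3]
{'fx': 297.3186396354542, 'fy': 297.3186396354542, 'cx': 249.73339765707698, 'cy': 192.9441594930725, 'hand_eye': array([[  -0. ,   -1. ,   -0.3,   79.9],
       [   1. ,   -0. ,   -0. ,    1. ],
       [   0. ,   -0.3,    1. , -156.2],
       [   0. ,    0. ,    0. ,    1. ]])}
```

View pics/scene.png

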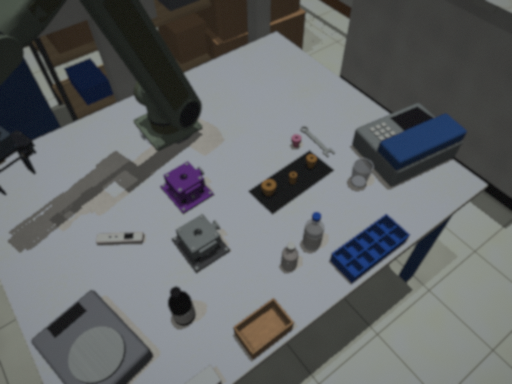

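View pics/side.png

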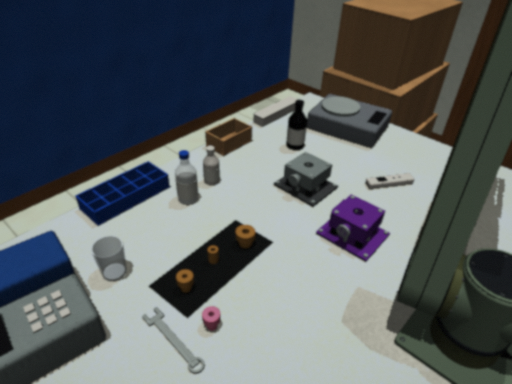

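The scene view shows the grey housing at (198,235) and a purple look-alike at (185,182). On the mat are bronze parts at (269,186), (293,177, the sleeve) and (311,160), and off the mat a pink look-alike at (296,141). The side view has them at (246,236), (213,254), (185,280) and pink at (211,318). The smaller shouldered bush looks like scene (311,160) / side (185,280). I'll check that metrically, after fixing how I use the camera rotation (it looks like Euler angles).

```bash
sed -i "s/    return np.array(m\['rotation'\]).*/    Q=np.array(m['rotation']); Q=R.from_euler('xyz',Q,degrees=True).as_matrix() if Q.size==3 else Q\n    return Q@np.array([a*d,b*d,d])+np.array(m['eye'])/" h.py
python3 - <<'E'
from h import *
np.set_printoptions(precision=1,suppress=True)
print(env.camera_model('scene'))
P={'scene':dict(A=(269,182),S=(293,173),C=(311,157),pink=(296,138),bore=(197.8,230),mouthnet=(197.8,232.4)),'side':dict(A=(246,231),S=(213,248),C=(185,275),pink=(211,313),bore=(309,160),mouthnet=(309,164.9),bottle_a=(186,180),bottle_b=(211,165),wr=(175,340),beak=(110,245))}
crops=[]
for c in P:
    im,dp=env.grab_frame(c)
    for k,p in P[c].items(): print(c,k,world(c,p,dp))
    if c=='side':
        crops.append(cv2.resize(im[215:335,150:290],(560,480),interpolation=cv2.INTER_CUBIC))
        # top-surface widths of A and C at collar height
        hsv=cv2.cvtColor(im,cv2.COLOR_BGR2HSV); mk=((hsv[...,0]<25)&(hsv[...,1]>100)&(hsv[...,2]>60)).astype('uint8')
        n,l,s,ce=cv2.connectedComponentsWithStats(mk)
        for i in range(1,n):
            if 30<s[i][4]<2000 and 215<ce[i][1]<335 and 150<ce[i][0]<290:
                d=np.median(dp[l==i]); print('blob',ce[i],s[i],'width mm',s[i][2]*d/env.camera_model(c)['fx'])
cv2.imwrite('pics/crop.png',crops[0])
E
```

```text
{'fx': 421.38949340207455, 'fy': 421.38949340207455, 'cx': 254.15543527901238, 'cy': 199.23150436789436, 'eye': array([1205.7, -443.9, 1177.4]), 'rotation': array([-143.9,    0.8,   53.3])}
scene A [503.3 121.5  42.7]
scene S [520.5 214.4  39.5]
scene C [505.3 310.4  44.3]
scene pink [398.6 330.1  41.9]
scene bore [ 537.4 -184.1   71.6]
scene mouthnet [ 537.8 -186.    59.9]
side A [513.8 104.   38.9]
side S [528.3 203.1  40.8]
side C [510.3 303.5  43. ]
side pink [398.1 328.3  39.1]
side bore [ 559.6 -213.1   81.9]
side mouthnet [ 551.8 -204.6   72.2]
side bottle_a [731.2 113.3  89.4]
side bottle_b [752.3   3.6  75.1]
side wr [419.9 407.4   7.9]
side beak [688.7 377.2  63.2]
blob [244.6 231.8] [235 225  21  15 232] width mm 52.189688466143764
blob [212.4 249. ] [207 245  12   9  86] width mm 28.597354232237223
blob [184.1 275.9] [176 269  18  15 217] width mm 39.68096083824213
```

View pics/crop.png

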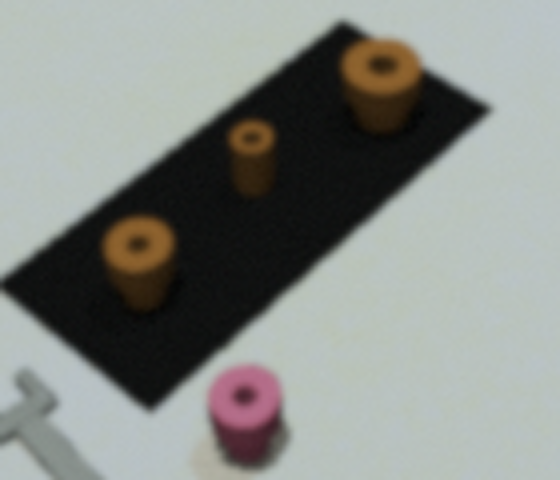

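The choice holds: side (184,276) measures about 40 mm across the collar. The far one at (245,232) is 52 mm, so it is the big bush, and (212,249) has no shoulder. The target stands near (508,307) and the bore is near (545,-200). I'll head over the bush.

Request:
arm_command([
  {"offset": [0.034, -0.0435, 0.0], "spin": 0},
  {"offset": [0.034, -0.0435, 0.0], "spin": 0},
  {"offset": [0.034, -0.0435, 0.0], "spin": 0},
  {"offset": [0.034, -0.0435, 0.0], "spin": 0},
  {"offset": [0.034, -0.0435, 0.0], "spin": 0},
])

```text
time_s: 1.23
ee_pos: [260.2, -297.2, 228.2]
ee_rot: [180.0, -0.0, 15.5]
force: [1.0, -0.8, 1.0]
gripper_width: 91.2
gripper_force: 0.0
```

Request:
arm_command([
  {"offset": [0.034, -0.0435, 0.0], "spin": 0},
  {"offset": [0.034, -0.0435, 0.0], "spin": 0},
  {"offset": [0.034, -0.0435, 0.0], "spin": 0},
  {"offset": [0.034, -0.0435, 0.0], "spin": 0},
  {"offset": [0.034, -0.0435, 0.0], "spin": 0},
])

```text
time_s: 1.85
ee_pos: [365.6, -41.9, 228.4]
ee_rot: [179.9, -0.1, 15.6]
force: [1.4, -0.1, 0.6]
gripper_width: 91.4
gripper_force: 0.0
```

Request:
arm_command([
  {"offset": [0.034, -0.0435, 0.01], "spin": 0},
  {"offset": [0.034, -0.0435, 0.01], "spin": 0},
  {"offset": [0.034, -0.0435, 0.01], "spin": 0},
  {"offset": [0.034, -0.0435, 0.01], "spin": 0},
  {"offset": [0.034, -0.0435, 0.01], "spin": 0},
])

```text
time_s: 2.48
ee_pos: [471.0, 213.5, 177.7]
ee_rot: [180.0, -0.0, 15.6]
force: [0.8, -0.4, -0.5]
gripper_width: 91.2
gripper_force: 0.0
```

Request:
arm_command([
  {"offset": [0.03, -0.04, 0.01], "spin": 0},
  {"offset": [0.03, -0.04, 0.01], "spin": 0},
  {"offset": [0, 0, 0], "spin": 0},
])

```text
time_s: 2.85
ee_pos: [507.2, 307.4, 156.5]
ee_rot: [-180.0, 0.1, 15.8]
force: [-0.5, -0.3, -0.4]
gripper_width: 91.3
gripper_force: 0.0
```

```bash
cat >> h.py <<'E'
def cands(targets):
    st=env.state(); im,dp=env.grab_frame('wrist'); print('tcp',np.round(st['ee_pos'],1),np.round(st['ee_rot'],1))
    for t in targets:
        for r in env.pinpoint('wrist',t)[:4]:
            print(t,np.round(r['location'],1),round(r['score'],2),world('wrist',r['location'],dp,st=st))
    return st,im,dp
def totool(st,p):
    return R.from_euler('xyz',st['ee_rot'],degrees=True).inv().apply(np.array(p)-st['ee_pos'])
E
python3 - <<'E'
from h import *
np.set_printoptions(precision=1,suppress=True)
st,im,dp=cands(['bush_center','bush_shoulder'])
# deproject all bronze pixels; take those near the collar top
hsv=cv2.cvtColor(im,cv2.COLOR_BGR2HSV); mk=((hsv[...,0]<25)&(hsv[...,1]>100)&(hsv[...,2]>50)).astype('uint8')
n,l,s,ce=cv2.connectedComponentsWithStats(mk)
for i in range(1,n):
    if s[i][4]<60: continue
    v,u=np.nonzero(l==i); P=np.array([world('wrist',(a,b),dp,st=st,d=dp[b,a]) for a,b in zip(u,v) if dp[b,a]>0])
    T=P[np.abs(P[:,2]-47)<5]
    print(ce[i],s[i],len(P),'z pct',np.percentile(P[:,2],[5,50,95]))
    if len(T)>20:
        c,r=cv2.minEnclosingCircle(T[:,:2].astype('float32')); print(' top circ',c,r,'bbox mid',(T.min(0)+T.max(0))/2, T.max(0)-T.min(0))
cv2.imwrite('pics/w1.png',im)
E
```

```text
tcp [507.2 307.4 156.5] [-180.     0.1   15.8]
bush_center [249.7 190. ] 0.68 [504.  305.7  17.3]
bush_center [201.  274.3] 0.66 [534.8 329.3 237.1]
bush_center [203.3  10.7] 0.19 [673.8 403.3   4.2]
bush_shoulder [249.8 188.4] 0.89 [505.7 306.1  17.5]
bush_shoulder [200.5 273.2] 0.69 [535.  329.5 236.9]
bush_shoulder [148.  227.3] 0.57 [425.9 406.6   6.9]
[248.6 192.7] [ 229  172   40   42 1313] 1308 z pct [ 7.8 46.  47.3]
 top circ (508.3144226074219, 308.7856750488281) 19.062196731567383 bbox mid [508.2 308.1  45.3] [37.6 36.6  6.5]
[348.5 200.1] [336 184  27  32 620] 615 z pct [ 3.3 41.6 43.1]
 top circ (525.6613159179688, 208.08029174804688) 13.236273765563965 bbox mid [525.2 207.9  43.2] [24.5 25.4  2.4]
[414.5 225. ] [394 212  43  25 825] 823 z pct [27.2 45.6 47.8]
 top circ (515.2372436523438, 114.34487915039062) 23.391000747680664 bbox mid [521.  114.2  45.1] [29.2 45.3  6.1]Traceback (most recent call last):
  File "<stdin>", line 9, in <module>
  File "h.py", line 5, in world
    m=m or env.camera_model(cam); u,v=px
           ~~~~~~~~~~~~~~~~^^^^^
ValueError: time passes only in moves, steps and waits
```

The wrist camera puts the collar top at (508.3,308.5) with a radius of 19.06 mm, so this is the 38 mm bush, almost directly below the tool. I'll descend and grip the collar.

Request:
arm_command([
  {"offset": [0.0013, -0.0008, 0.03], "spin": 0},
  {"offset": [0, 0, 0.03], "spin": 0},
  {"offset": [0, 0, 0.025], "spin": 0},
  {"offset": [0, 0, 0.02], "spin": 0},
  {"offset": [0, 0, 0.0065], "spin": 0},
], jaw=0.065, newtons=40)

```text
time_s: 3.62
ee_pos: [507.2, 304.2, 46.1]
ee_rot: [180.0, 0.1, 15.5]
force: [-0.1, -0.2, 0.1]
gripper_width: 65.3
gripper_force: 0.0
```

Request:
arm_command([
  {"offset": [0, 0, 0], "spin": 0},
  {"offset": [0, 0, 0], "spin": 0},
  {"offset": [0, 0, 0], "spin": 0},
  {"offset": [0, 0, 0], "spin": 0},
  {"offset": [0, 0, 0], "spin": 0},
], jaw=0.03, newtons=40)

```text
time_s: 4.25
ee_pos: [508.4, 306.2, 47.3]
ee_rot: [-180.0, -0.1, 15.6]
force: [-1.0, 0.0, 5.1]
gripper_width: 36.5
gripper_force: 39.8
```

Request:
arm_command([
  {"offset": [0, 0, -0.005], "spin": 0},
  {"offset": [0, 0, -0.02], "spin": 0},
  {"offset": [0, 0, -0.04], "spin": 0},
  {"offset": [0, 0, -0.045], "spin": 0},
  {"offset": [0, 0, 0], "spin": 0},
])

```text
time_s: 4.88
ee_pos: [509.6, 306.8, 160.0]
ee_rot: [-179.9, -0.4, 15.6]
force: [0.6, -0.0, -1.2]
gripper_width: 36.8
gripper_force: 39.7
```

Run:
```python
from h import *
np.set_printoptions(precision=1,suppress=True)
print(env.state())
im,dp=env.grab_frame('wrist'); cv2.imwrite('pics/w2.png',im)
```

```text
{'time_s': 4.875, 'qpos': array([ 29.9,  22.7,  93.2,  -0. ,  63.7, 104.4]), 'qvel': array([-0. ,  2.5,  4.5, -0.1, -1. , -0.1]), 'effort': array([  0. , -45.7, -22.8,   0. ,   0.1,  -0. ]), 'ee_pos': array([509.6, 306.8, 160. ]), 'ee_rot': array([-179.9,   -0.4,   15.6]), 'force': array([ 0.6, -0. , -1.2]), 'torque': array([-0. ,  0.1,  0. ]), 'gripper_force': 39.69574213027954, 'gripper_width': 36.810323665459386}
```

View pics/w2.png

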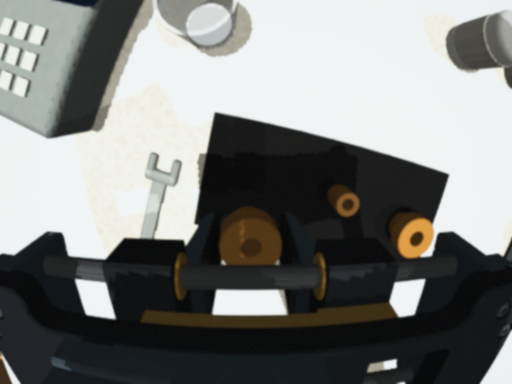

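The bush is held: the collar is at (250,238) between the fingers, and the mat with the sleeve (345,203) and big bush (413,235) stays behind. Next I'll carry it toward the housing and stop about 70 mm short, so the camera can see the bore past the bush.

Request:
arm_command([
  {"offset": [-0.017, 0.05, -0.006], "spin": 0},
  {"offset": [-0.017, 0.05, -0.006], "spin": 0},
  {"offset": [-0.017, 0.05, -0.006], "spin": 0},
  {"offset": [-0.017, 0.05, -0.006], "spin": 0},
  {"offset": [-0.017, 0.05, -0.006], "spin": 0},
])

```text
time_s: 5.55
ee_pos: [491.4, 40.5, 184.7]
ee_rot: [-180.0, 0.2, 15.6]
force: [0.8, -0.4, -0.8]
gripper_width: 37.2
gripper_force: 39.7
```

Request:
arm_command([
  {"offset": [-0.017, 0.05, 0], "spin": 0},
  {"offset": [-0.017, 0.05, 0], "spin": 0},
  {"offset": [-0.017, 0.05, 0], "spin": 0},
  {"offset": [-0.017, 0.05, 0], "spin": 0},
  {"offset": [-0.017, 0.05, 0], "spin": 0},
])

```text
time_s: 6.18
ee_pos: [476.8, -222.6, 184.4]
ee_rot: [-179.8, 0.2, 15.6]
force: [1.0, 0.8, 0.6]
gripper_width: 37.2
gripper_force: 39.7
```

Request:
arm_command([
  {"offset": [0, 0, 0], "spin": 0},
  {"offset": [0, 0, 0], "spin": 0},
])

```text
time_s: 6.42
ee_pos: [477.3, -220.7, 184.8]
ee_rot: [-179.8, 0.2, 15.5]
force: [0.1, -0.1, -2.3]
gripper_width: 37.1
gripper_force: 39.7
```

Run:
```python
from h import *
np.set_printoptions(precision=1,suppress=True)
st,im,dp=cands(['bore_mouth','bush_center'])
print(st['force'])
np.savez('w3.npz',im=im,dp=dp,pos=st['ee_pos'],rot=st['ee_rot']); cv2.imwrite('pics/w3.png',im)
```

```text
tcp [ 477.3 -220.7  184.8] [-179.8    0.2   15.5]
bore_mouth [236.3 112.5] 0.58 [ 546.5 -188.5   49.5]
bush_center [250.1 234.1] 0.93 [ 486.5 -219.3  184.4]
[ 0.1 -0.1 -2.3]
```

View pics/w3.png

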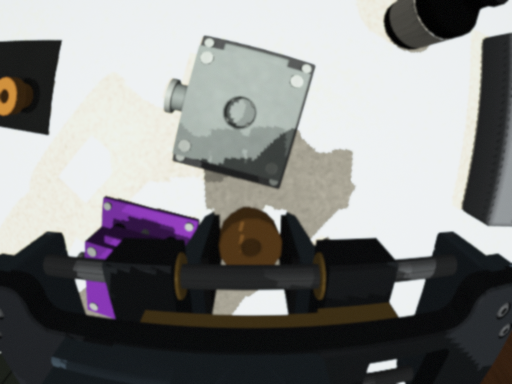

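The grey housing fills the upper middle of the view with its bore at (239,112). The purple look-alike is at lower left (130,250) and the held bush is at (250,240). Now I'll measure the rim and the held collar in tool coordinates.

```bash
cat > meas.py <<'E'
from h import *
np.set_printoptions(precision=1,suppress=True)
def meas(im,dp,st,bx,face=82):
    m=env.camera_model('wrist')
    x0,x1,y0,y1=bx
    g=np.full(dp.shape+(3,),np.nan)
    def W(u,v,d): return world('wrist',(u,v),dp,m=m,st=st,d=d)
    for v in range(y0,y1):
        for u in range(x0,x1):
            if dp[v,u]>0: g[v,u]=W(u,v,dp[v,u])
    z=g[y0:y1,x0:x1,2]; face=np.nanmedian(z[z>face-15]); print('face z',face)
    hole=((z<face-3)).astype('uint8'); n,l,s,ce=cv2.connectedComponentsWithStats(hole)
    hole_c=None
    for i in range(1,n):
        if s[i][4]>60: print('hole',ce[i]+[x0,y0],s[i])
    # bush top
    hsv=cv2.cvtColor(im,cv2.COLOR_BGR2HSV); mk=((hsv[...,0]<25)&(hsv[...,1]>80)&(hsv[...,2]>30)); mk[:,:205]=0; mk[:,300:]=0; mk[:190]=0; mk[290:]=0
    v,u=np.nonzero(mk&(dp>0)); P=np.array([W(a,b,dp[b,a]) for a,b in zip(u,v)]); T=totool(st,P)
    print('bush pts',len(T),'z pct tool',np.percentile(T[:,2],[2,10,25,50,75,95]))
    return g,T
E
python3 - <<'E'
from meas import *
D=np.load('w3.npz'); im,dp=D['im'],D['dp']; st=dict(ee_pos=D['pos'],ee_rot=D['rot'])
g,T=meas(im,dp,st,(205,275,80,145))
h,b=np.histogram(T[:,2],np.arange(-12,40,2)); print(h,b[0])
for lo,hi in [(-8,-2),(-4,2),(-2,4)]:
    t=T[(T[:,2]>lo)&(T[:,2]<hi)]
    if len(t)>20: c,r=cv2.minEnclosingCircle(t[:,:2].astype('float32')); print(lo,hi,len(t),c,r,t.min(0),t.max(0))
# bore rim by image: ellipse from Hough on crop
c=cv2.cvtColor(im,cv2.COLOR_BGR2GRAY)[80:145,205:275]
H=cv2.HoughCircles(cv2.resize(c,None,fx=4,fy=4,interpolation=cv2.INTER_CUBIC),cv2.HOUGH_GRADIENT,1.5,60,param1=80,param2=20,minRadius=48,maxRadius=90)
for k in (H[0][:3] if H is not None else []):
    u,v=k[0]/4+205,k[1]/4+80
    m=env.camera_model('wrist'); d=np.nanmedian(dp[95:100,230:250]); 
    # depth at face: intersect z=82
    lo,hi=100,500
    for _ in range(40):
        mid=(lo+hi)/2; 
        if world('wrist',(u,v),dp,m=m,st=st,d=mid)[2]>82: lo=mid
        else: hi=mid
    p=world('wrist',(u,v),dp,m=m,st=st,d=lo); print('rim',u,v,k[2]/4,p,'tool',totool(st,p))
cv2.imwrite('pics/bore.png',cv2.resize(im[75:260,170:320],(600,600*185//150),interpolation=cv2.INTER_CUBIC)[:600])
E
```

```text
face z 81.33202272514004
hole [239.5 112.6] [ 19  17  32  32 760]
bush pts 3028 z pct tool [-1.7 -0.7  0.   0.9  2.6 15.3]
[   0    0    0    0    6  704 1378  227  105  100   96   82   81   78
   58   25   18   17    4    2    0    0    0    0    0] -12
-4 2 2088 (0.7051646113395691, 1.206252932548523) 19.061439514160156 [-11.7 -17.7  -2.6] [19.5 19.6  2. ]
-2 4 2309 (0.45060431957244873, 0.9420463442802429) 19.257034301757812 [-12.  -17.7  -2. ] [19.5 19.7  4. ]
rim 239.6875 112.4375 16.3875 [ 548.3 -192.6   82. ] tool [ 76.2  -7.8 102.6]
```

View pics/bore.png

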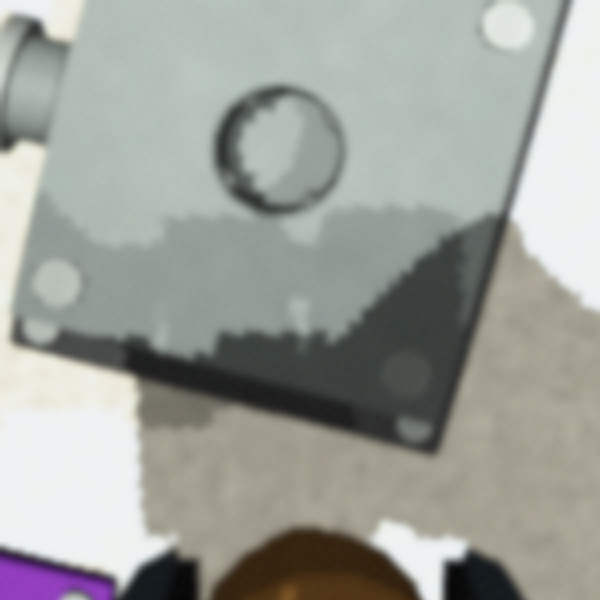

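The rim is at tool (76.2,-7.8) and the bush axis at tool (0.6,1.0), so the shift is (75.6,-8.8) mm. The foot is about 59 mm above the face. I'll move over the bore and come down to just above it.

Request:
arm_command([
  {"offset": [0.0378, -0.0044, 0], "spin": 0},
  {"offset": [0.0378, -0.0044, 0], "spin": 0},
  {"offset": [0, 0, 0.025], "spin": 0},
  {"offset": [0, 0, 0.025], "spin": 0},
  {"offset": [0, 0, 0], "spin": 0},
])

```text
time_s: 7.2
ee_pos: [547.5, -190.9, 134.6]
ee_rot: [-179.8, 0.2, 15.7]
force: [-0.1, -0.5, -1.0]
gripper_width: 37.3
gripper_force: 39.7
```

Request:
arm_command([
  {"offset": [0, 0, 0], "spin": 0},
  {"offset": [0, 0, 0], "spin": 0},
])

```text
time_s: 7.45
ee_pos: [549.5, -192.7, 137.8]
ee_rot: [179.9, -0.1, 15.6]
force: [0.0, -1.1, -1.3]
gripper_width: 36.8
gripper_force: 39.7
```

Run:
```python
from h import *
np.set_printoptions(precision=1,suppress=True)
S=[]
for c in ['side','scene','side','wrist','side','scene']:
    s=env.state(); S.append(np.r_[s['ee_pos'],s['ee_rot'],s['force']]); im,dp=env.grab_frame(c)
    if c!='wrist': cv2.imwrite(f'pics/{c}3.png',im)
print(np.mean([np.r_[s[:3],s[4:]] for s in S],0)); print(np.std(S,0)[[0,1,2,6,7,8]])
a=cv2.imread('pics/side3.png')[125:225,260:360]; b=cv2.imread('pics/scene3.png')[175:275,150:250]
cv2.imwrite('pics/both.png',cv2.resize(np.hstack([a,b]),(800,400),interpolation=cv2.INTER_CUBIC))
```

```text
[ 549.2 -192.8  137.4   -0.1   15.6    0.2   -0.5   -1. ]
[0.2 0.  0.3 0.5 0.5 0.5]
```

View pics/both.png

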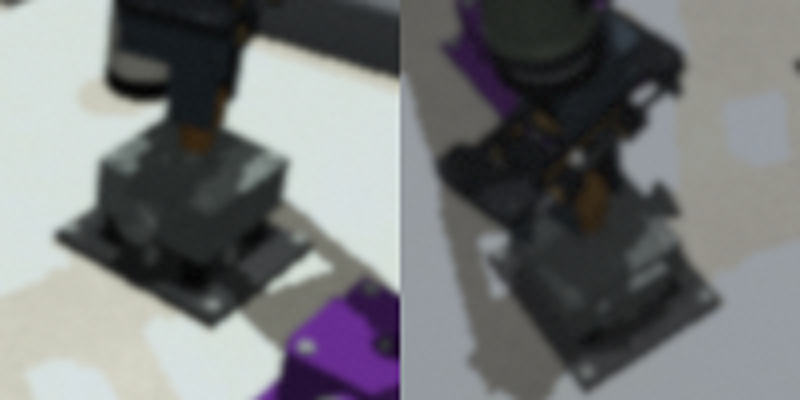

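Both views show the bush hanging just above the middle of the grey housing: left crop at (197,140), right crop at (590,200). I'll lower it slowly and watch the force.

Request:
arm_command([
  {"offset": [0, 0, 0.004], "spin": 0},
  {"offset": [0, 0, 0.004], "spin": 0},
  {"offset": [0, 0, 0.004], "spin": 0},
  {"offset": [0, 0, 0.002], "spin": 0},
  {"offset": [0, 0, 0.0], "spin": 0},
])

```text
time_s: 8.38
ee_pos: [548.7, -192.6, 122.2]
ee_rot: [-180.0, 0.0, 15.6]
force: [0.4, -0.1, -1.3]
gripper_width: 37.3
gripper_force: 39.7
```

Request:
arm_command([
  {"offset": [0, 0, 0.002], "spin": 0},
  {"offset": [0, 0, 0.001], "spin": 0},
  {"offset": [0, 0, 0.001], "spin": 0},
  {"offset": [0, 0, 0.0], "spin": 0},
])

```text
time_s: 8.88
ee_pos: [548.7, -192.7, 118.4]
ee_rot: [180.0, 0.0, 15.6]
force: [-0.3, -0.7, -1.1]
gripper_width: 36.9
gripper_force: 39.7
```

No contact force with the foot about 7 mm below the face, so the bush has entered the bore. I'll press on.

Request:
arm_command([
  {"offset": [0, 0, 0.002], "spin": 0},
  {"offset": [0, 0, 0.001], "spin": 0},
  {"offset": [0, 0, 0.001], "spin": 0},
  {"offset": [0, 0, 0.0], "spin": 0},
])

```text
time_s: 9.38
ee_pos: [549.0, -193.1, 114.7]
ee_rot: [179.9, -0.0, 15.6]
force: [-0.4, -2.4, 1.2]
gripper_width: 37.5
gripper_force: 39.7
```

Request:
arm_command([
  {"offset": [0, 0, 0.002], "spin": 0},
  {"offset": [0, 0, 0.001], "spin": 0},
  {"offset": [0, 0, 0.001], "spin": 0},
  {"offset": [0, 0, 0.0], "spin": 0},
])

```text
time_s: 9.88
ee_pos: [549.0, -193.0, 110.8]
ee_rot: [179.9, -0.0, 15.6]
force: [-0.9, -3.0, 5.6]
gripper_width: 37.1
gripper_force: 39.8
```

Request:
arm_command([
  {"offset": [0, 0, 0.002], "spin": 0},
  {"offset": [0, 0, 0.001], "spin": 0},
  {"offset": [0, 0, 0.001], "spin": 0},
  {"offset": [0, 0, 0.0], "spin": 0},
])

```text
time_s: 10.38
ee_pos: [549.1, -192.9, 107.4]
ee_rot: [179.9, -0.1, 15.6]
force: [-1.3, -2.7, 8.2]
gripper_width: 37.2
gripper_force: 39.8
```

Request:
arm_command([
  {"offset": [0, 0.0005, 0.001], "spin": 0},
  {"offset": [0, 0, 0.001], "spin": 0},
  {"offset": [0, 0, 0.001], "spin": 0},
  {"offset": [0, 0, 0.001], "spin": 0},
  {"offset": [0, 0, 0], "spin": 0},
])

```text
time_s: 11.0
ee_pos: [549.2, -193.0, 103.5]
ee_rot: [180.0, -0.1, 15.6]
force: [-1.7, -0.3, 8.5]
gripper_width: 36.9
gripper_force: 39.9
```

Request:
arm_command([
  {"offset": [0, 0, 0.001], "spin": 0},
  {"offset": [0, 0, 0.001], "spin": 0},
  {"offset": [0, 0, 0.001], "spin": 0},
  {"offset": [0, 0, 0], "spin": 0},
])

```text
time_s: 11.5
ee_pos: [549.2, -193.0, 100.7]
ee_rot: [180.0, -0.1, 15.6]
force: [-2.2, -1.2, 10.6]
gripper_width: 37.1
gripper_force: 39.9
```

Request:
arm_command([
  {"offset": [0, 0, 0.001], "spin": 0},
  {"offset": [0, 0, 0.001], "spin": 0},
  {"offset": [0, 0, 0.001], "spin": 0},
  {"offset": [0, 0, 0], "spin": 0},
])

```text
time_s: 12.0
ee_pos: [549.2, -193.0, 98.2]
ee_rot: [180.0, -0.1, 15.6]
force: [-2.8, -0.2, 12.6]
gripper_width: 37.0
gripper_force: 40.0
```

Request:
arm_command([
  {"offset": [0, 0, 0.001], "spin": 0},
  {"offset": [0, 0, 0.001], "spin": 0},
  {"offset": [0, 0, 0], "spin": 0},
])

```text
time_s: 12.38
ee_pos: [549.1, -192.9, 96.3]
ee_rot: [180.0, -0.1, 15.6]
force: [-3.8, -0.3, 13.3]
gripper_width: 36.8
gripper_force: 39.8
```

Request:
arm_command([
  {"offset": [-0.0005, 0, 0.001], "spin": 0},
  {"offset": [0, 0, 0.001], "spin": 0},
  {"offset": [0, 0, 0], "spin": 0},
])

```text
time_s: 12.75
ee_pos: [549.1, -192.9, 94.9]
ee_rot: [180.0, -0.1, 15.6]
force: [-4.2, 1.2, 16.8]
gripper_width: 36.8
gripper_force: 39.9
```

Request:
arm_command([
  {"offset": [0, 0, 0.001], "spin": 0},
  {"offset": [0, 0, 0.001], "spin": 0},
  {"offset": [0, 0, 0], "spin": 0},
])

```text
time_s: 13.12
ee_pos: [549.1, -192.9, 93.4]
ee_rot: [180.0, -0.1, 15.6]
force: [-4.4, 0.7, 19.5]
gripper_width: 36.9
gripper_force: 39.9
```

Request:
arm_command([
  {"offset": [-0.0005, 0, 0.001], "spin": 0},
  {"offset": [0, 0, 0.0008], "spin": 0},
  {"offset": [0, 0, 0], "spin": 0},
])

```text
time_s: 13.5
ee_pos: [549.1, -192.9, 92.2]
ee_rot: [179.9, -0.2, 15.6]
force: [-4.6, 1.9, 21.4]
gripper_width: 37.1
gripper_force: 39.9
```

Over the last 3 mm the force rose at about the mounts' 2 N/mm, so the shoulder should be seated. I'll ease up to unload the mounts, then let go.

Request:
arm_command([
  {"offset": [0, 0, -0.002], "spin": 0},
  {"offset": [0, 0, -0.002], "spin": 0},
  {"offset": [0, 0, -0.002], "spin": 0},
  {"offset": [0, 0, -0.002], "spin": 0},
  {"offset": [0, 0, 0], "spin": 0},
])

```text
time_s: 14.12
ee_pos: [549.0, -192.9, 98.3]
ee_rot: [180.0, -0.2, 15.6]
force: [-0.9, 0.2, 9.8]
gripper_width: 37.0
gripper_force: 39.7
```

Request:
arm_command([
  {"offset": [0, 0, -0.002], "spin": 0},
  {"offset": [0, 0, -0.0015], "spin": 0},
  {"offset": [0, 0, 0], "spin": 0},
])

```text
time_s: 14.5
ee_pos: [548.9, -193.0, 100.8]
ee_rot: [180.0, -0.1, 15.6]
force: [1.4, -0.2, 4.3]
gripper_width: 37.1
gripper_force: 39.7
```

Request:
arm_command([
  {"offset": [0, 0, 0], "spin": 0},
  {"offset": [0, 0, 0], "spin": 0},
  {"offset": [0, 0, 0], "spin": 0},
  {"offset": [0, 0, 0], "spin": 0},
], jaw=0.06)

```text
time_s: 15.0
ee_pos: [547.7, -193.3, 99.8]
ee_rot: [-180.0, 0.0, 15.6]
force: [-0.4, 0.4, -0.3]
gripper_width: 59.7
gripper_force: 0.0
```

Request:
arm_command([
  {"offset": [0, 0, -0.01], "spin": 0},
  {"offset": [0, 0, -0.03], "spin": 0},
  {"offset": [0, 0, -0.04], "spin": 0},
  {"offset": [-0.035, 0, 0], "spin": 0},
  {"offset": [0, 0, 0], "spin": 0},
])

```text
time_s: 15.62
ee_pos: [512.8, -203.1, 181.4]
ee_rot: [180.0, -0.0, 15.5]
force: [-0.3, -0.1, -0.1]
gripper_width: 59.7
gripper_force: 0.0
```

Run:
```python
from h import *
np.set_printoptions(precision=2,suppress=True)
st=env.state(); im,dp=env.grab_frame('wrist'); m=env.camera_model('wrist'); print(st['ee_pos'],st['force'])
hsv=cv2.cvtColor(im,cv2.COLOR_BGR2HSV); mk=((hsv[...,0]<25)&(hsv[...,1]>80)&(hsv[...,2]>30)).astype('uint8')
n,l,s,ce=cv2.connectedComponentsWithStats(mk); 
for i in range(1,n):
    if s[i][4]<300 or not 180<ce[i][0]<320: continue
    v,u=np.nonzero((l==i)&(dp>0)); P=np.array([world('wrist',(a,b),dp,m=m,st=st,d=dp[b,a]) for a,b in zip(u,v)])
    zt=np.median(P[:,2]); T=P[abs(P[:,2]-zt)<2.5]; print(ce[i],s[i],'top z',zt,cv2.minEnclosingCircle(T[:,:2].astype('float32')))
    A=np.c_[T[:,:2]-T[:,:2].mean(0),np.ones(len(T))]; k=np.linalg.lstsq(A,T[:,2],rcond=None)[0]; print('bush tilt',k)
    x,y,w,h=s[i][:4]; F=[]
    for b in range(max(0,y-40),y+h+10,2):
        for a in range(x-40,x+w+40,2):
            if dp[b,a]>0:
                p=world('wrist',(a,b),dp,m=m,st=st,d=dp[b,a])
                r=np.hypot(*(p[:2]-T[:,:2].mean(0)))
                if 24<r<42 and 70<p[2]<90: F.append(p)
    F=np.array(F); A=np.c_[F[:,:2]-T[:,:2].mean(0),np.ones(len(F))]; q=np.linalg.lstsq(A,F[:,2],rcond=None)[0]; print('face',q,len(F),'collar height',k[2]-q[2])
cv2.imwrite('pics/w5.png',im)
```

```text
[ 512.79 -203.1   181.43] [-0.34 -0.14 -0.08]
[249.47 159.55] [ 226  137   48   47 1688] top z 102.2666233088898 ((549.5671997070312, -193.57196044921875), 18.83099365234375)
bush tilt [ -0.03   0.05 102.42]
face [ 0.   -0.   81.43] 1108 collar height 20.98652142950658
[310.91 316.39] [ 179  298  251   30 3384] top z 273.94606261150966 ((540.7486572265625, -214.86212158203125), 37.5363883972168)
bush tilt [  0.3    0.08 274.06]Traceback (most recent call last):
  File "<stdin>", line 18, in <module>
IndexError: too many indices for array: array is 1-dimensional, but 2 were indexed
```

The bush is in on axis, but the collar stands 21.0 mm high with a tilt of about 0.05 rad, so it isn't quite flat. I'll close the fingers and press the top gently with the tips to level it.

Request:
arm_command([
  {"offset": [0.019, 0.0004, 0], "spin": 0},
  {"offset": [0.019, 0.0004, 0], "spin": 0},
  {"offset": [0, 0, 0], "spin": 0},
  {"offset": [0, 0, 0], "spin": 0},
  {"offset": [0, 0, 0], "spin": 0},
], jaw=0.0, newtons=20)

```text
time_s: 16.3
ee_pos: [550.7, -193.3, 179.9]
ee_rot: [-180.0, 0.0, 15.6]
force: [0.4, 0.5, -0.1]
gripper_width: 12.9
gripper_force: 0.0
```

Request:
arm_command([
  {"offset": [0, 0, 0.025], "spin": 0},
  {"offset": [0, 0, 0.02], "spin": 0},
  {"offset": [0, 0, 0.012], "spin": 0},
  {"offset": [0, 0, 0.003], "spin": 0},
  {"offset": [0, 0, 0], "spin": 0},
])

```text
time_s: 16.92
ee_pos: [551.3, -193.6, 120.6]
ee_rot: [180.0, -0.0, 15.6]
force: [-0.7, -0.3, -0.7]
gripper_width: 0.3
gripper_force: 0.0
```

Request:
arm_command([
  {"offset": [0, 0, 0.002], "spin": 0},
  {"offset": [0, 0, 0.002], "spin": 0},
  {"offset": [0, 0, 0.001], "spin": 0},
  {"offset": [0, 0, 0], "spin": 0},
])

```text
time_s: 17.42
ee_pos: [551.4, -193.5, 115.8]
ee_rot: [180.0, -0.1, 15.6]
force: [-0.7, -0.4, 4.0]
gripper_width: 0.1
gripper_force: 2.2
```

Request:
arm_command([
  {"offset": [0, 0, -0.004], "spin": 0},
  {"offset": [-0.003, 0.001, 0], "spin": 0},
  {"offset": [0, -0.002, 0.004], "spin": 0},
  {"offset": [0, 0, 0.002], "spin": 0},
  {"offset": [0, 0, 0.002], "spin": 0},
])

```text
time_s: 18.05
ee_pos: [547.5, -193.4, 112.0]
ee_rot: [180.0, 0.0, 15.6]
force: [-3.7, -0.1, 9.8]
gripper_width: 0.7
gripper_force: 5.3
```

Request:
arm_command([
  {"offset": [0, 0, 0.002], "spin": 0},
  {"offset": [0, 0, 0.001], "spin": 0},
  {"offset": [0, 0, 0], "spin": 0},
])

```text
time_s: 18.42
ee_pos: [547.4, -193.2, 109.8]
ee_rot: [180.0, 0.0, 15.6]
force: [-4.1, 0.3, 13.5]
gripper_width: 0.8
gripper_force: 6.8
```

Request:
arm_command([
  {"offset": [0, 0, 0.002], "spin": 0},
  {"offset": [0, 0, 0.001], "spin": 0},
  {"offset": [0, 0, 0], "spin": 0},
])

```text
time_s: 18.8
ee_pos: [547.4, -193.2, 107.6]
ee_rot: [180.0, 0.0, 15.6]
force: [-5.8, 1.6, 17.9]
gripper_width: 0.7
gripper_force: 9.0
```

Request:
arm_command([
  {"offset": [0, 0, 0.001], "spin": 0},
  {"offset": [0, 0, 0.001], "spin": 0},
  {"offset": [0, 0, 0], "spin": 0},
])

```text
time_s: 19.18
ee_pos: [547.4, -193.2, 106.1]
ee_rot: [180.0, -0.0, 15.6]
force: [-7.6, 1.4, 20.3]
gripper_width: 0.5
gripper_force: 10.5
```

Request:
arm_command([
  {"offset": [-0.0005, 0, 0.001], "spin": 0},
  {"offset": [-0.0005, 0, 0.001], "spin": 0},
  {"offset": [0, 0, 0], "spin": 0},
])

```text
time_s: 19.55
ee_pos: [547.3, -193.2, 104.9]
ee_rot: [179.9, -0.1, 15.6]
force: [-6.2, 2.2, 22.9]
gripper_width: 0.7
gripper_force: 11.7
```

Request:
arm_command([
  {"offset": [0, 0, -0.004], "spin": 0},
  {"offset": [0, 0, -0.006], "spin": 0},
  {"offset": [0, 0, -0.03], "spin": 0},
  {"offset": [0, 0, -0.045], "spin": 0},
  {"offset": [-0.035, 0, 0], "spin": 0},
])

```text
time_s: 20.18
ee_pos: [516.4, -203.3, 189.1]
ee_rot: [179.7, -0.4, 15.7]
force: [-0.5, -0.1, -0.3]
gripper_width: 0.4
gripper_force: 0.0
```

Request:
arm_command([
  {"offset": [0, 0, 0], "spin": 0},
  {"offset": [0, 0, 0], "spin": 0},
])

```text
time_s: 20.42
ee_pos: [513.3, -202.6, 185.6]
ee_rot: [-180.0, 0.0, 15.6]
force: [0.4, 0.3, 0.6]
gripper_width: 0.5
gripper_force: 0.0
```

```bash
cat > chk.py <<'E'
from h import *
np.set_printoptions(precision=2,suppress=True)
st=env.state(); im,dp=env.grab_frame('wrist'); m=env.camera_model('wrist'); print(st['ee_pos'],st['force'])
hsv=cv2.cvtColor(im,cv2.COLOR_BGR2HSV); mk=((hsv[...,0]<25)&(hsv[...,1]>80)&(hsv[...,2]>30)).astype('uint8')
n,l,s,ce=cv2.connectedComponentsWithStats(mk)
for i in range(1,n):
    if s[i][4]<300 or not 180<ce[i][0]<320 or ce[i][1]>260: continue
    v,u=np.nonzero((l==i)&(dp>0)); P=np.array([world('wrist',(a,b),dp,m=m,st=st,d=dp[b,a]) for a,b in zip(u,v)])
    zt=np.median(P[:,2]); T=P[abs(P[:,2]-zt)<2.5]; c,r=cv2.minEnclosingCircle(T[:,:2].astype('float32')); print(ce[i],s[i],'top z',zt,c,r)
    T=T[np.hypot(*(T[:,:2]-c).T)<17]
    k=np.linalg.lstsq(np.c_[T[:,:2]-c,np.ones(len(T))],T[:,2],rcond=None)[0]; print('bush tilt',k)
    x,y,w,h=s[i][:4]; F=[]
    for b in range(max(0,y-40),min(y+h+10,384),2):
        for a in range(x-40,x+w+40,2):
            if dp[b,a]>0:
                p=world('wrist',(a,b),dp,m=m,st=st,d=dp[b,a])
                if 24<np.hypot(*(p[:2]-c))<42 and 70<p[2]<90: F.append(p)
    F=np.array(F); q=np.linalg.lstsq(np.c_[F[:,:2]-c,np.ones(len(F))],F[:,2],rcond=None)[0]; print('face',q,len(F),'collar height',k[2]-q[2])
cv2.imwrite('pics/w6.png',cv2.resize(im[60:260,150:350],(600,600),interpolation=cv2.INTER_CUBIC))
E
python3 chk.py
```

```text
[ 513.3  -202.63  185.6 ] [0.42 0.32 0.59]
[248.16 160.03] [ 226  137   46   47 1616] top z 101.26151565675957 (548.5084228515625, -192.02166748046875) 18.900785446166992
bush tilt [  0.01   0.01 101.44]
face [-0.    0.   81.39] 1064 collar height 20.050689192249664
```

View pics/w6.png

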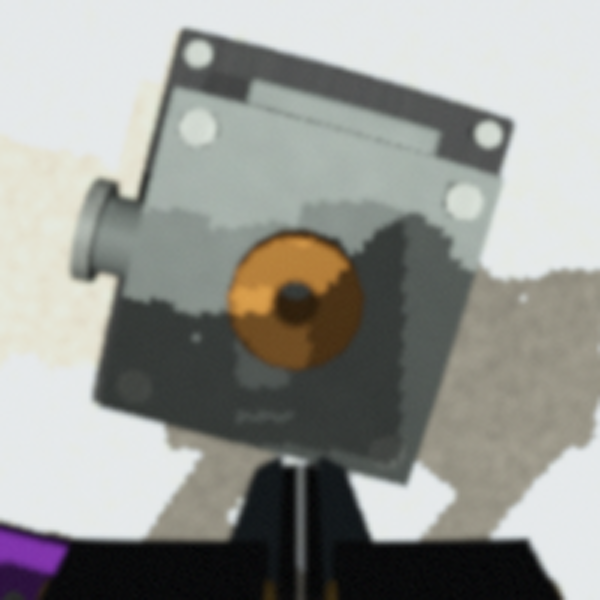

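The bush now stands flat in the bore, with its collar at (297,300) in the crop. The collar is 20.05 mm above the face with a tilt of about 0.01 rad, the housing is back up and the fingers are clear. I'll hand it in.

```bash
python3 -c "
from workcell import env
print(env.job_done())"
```

```text
the job is handed in; nothing more can be done
None
```

The 38 mm-collar bronze bush is pressed home in the grey housing and the job is handed in; the hand-in gave no verdict. At the last look its shoulder was flat on the face (collar 20.05 mm above it, tilt about 0.01 rad), the housing was back up, and nothing else had been touched.

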